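# Set the rotary specimen stage to the preset rider and lock it

### The arm

A 7-joint arm with a two-finger parallel gripper is mounted at the origin on a cart in front of the work surface, level with it; the furniture and walls round the work are solid. World frame = base frame: x ahead of the robot, y to its left, z up, the work surface at z = 0. Lengths are in m, angles in rad, forces in N, time in s.
With the tool pointing down it reaches from about 0.4 to 0.875 m from the base axis. Payload 6.5 kg.
Tool frame: the origin (TCP) lies midway between the tips of the shut fingers; the grasp point (between the pads) lies 19 mm behind it; z points along the fingers, y is the line along which they close (so a half turn about z gives the same grasp; the last joint's range is limited). The gripper opens to 88 mm and grips with 3 to 60 N. Pads are 18 mm wide; open, the fingers measure 123 mm over their backs; the gripper's body (75 mm by 187 mm) begins 45 mm behind the grasp point.
Start: joints at [-1.357, 0.536, -0.004, 1.538, 0.003, 1.067, -0.071], TCP at [0.18, 0.625, 0.239] pointing down, gripper open.
Joint ranges: [-2.7, 2.7], [-0.37, 2.16], [-1.27, 1.26], [0.24, 2.4], [-1.31, 4.45], [0.19, 1.91], [-2.76, 2.76]. Speed limits (rad/s): [2.39, 2.39, 3.14, 3.14, 3.14, 3.14, 3.14].

### API

Orientations are given as [roll, pitch, yaw] about the fixed x, y, z axes, in that order (R = Rz(yaw) Ry(pitch) Rx(roll)).
In Python, from plant import monitor, get_image, camera_params, manip gives the robot as it stands.
- The arm moves only by the tool arm_command, never from a script. Its argument "increments" is one flat list of numbers, 6 for each row, row after row: the shift along the tool's x, y, z in units of 0.2 m (1.0 is 0.2 m), then the turn, a rotation vector about the tool's x, y, z in units of 45 degrees (1.0 is 45 degrees). A call has 1 to 12 rows; each row is the pose to reach, as a shift and turn from the pose commanded when the call began, along the tool's axes at that moment; what a row does not reach only later rows make up. A row lasts 1/10 s, in which the tool goes at most 50 mm and 8.59 degrees, less where a joint would pass 70% of its speed; a pose out of reach is approached as far as the arm can. A call with a number of a shift or a turn outside -1 to 1 is refused whole. A call with a gripper value outside its range is refused whole. "fingers" is the gripper command: -1 is shut, 1 is fully open, values between are in proportion, set as the call begins (left out, the last holds). The fingers move at their own pace and stop on an object; "grip_force" is the grip in N (left out, the last holds). Time passes only in rows, so rows that repeat a pose let the fingers close. It gives the time, the measured TCP pose, the force, the opening and the grip force at its end, in the units of the state.
- monitor.get_state(): the state, without advancing time (a new reading comes with each control period).
- get_image(name): name is "scene" or "top" or "wrist"; returns the picture (384x512x3 uint8, red, green, blue); there is no depth.
- camera_params(name): a dict with "intrinsics" (3x3 intrinsics, pixels), "dist_coeffs" ([k1, k2, p1, p2, k3] as OpenCV has them; the pictures are not rectified), "camera_from_world" (4x4, takes a point from world to camera coordinates); the wrist camera has in their place "T_tool_cam" (4x4, takes a point from camera to tool coordinates, whose origin is the TCP and whose axes are the flange's). Camera axes: x right, y up, looking along -z (the intrinsics and any distortion apply to the point x, -y, -z); pixel columns grow to the right and rows downward; lengths in m; the calibration is good to about 2 mm. A picture is of the moment at which its call begins: read the wrist's pose just before it. camera_params takes no time and is no camera call.
- manip.finish_job(): hands the job in; it is judged then, once.
The state is a dict: "clock": time; "joint_positions": joint angles; "dq": joint speeds; "joint_efforts": joint torques, N m; "tool_pos": TCP position; "eef_rot": TCP orientation; "wrist_force": force on the tool from outside, world axes, zero at the start; "torque": the same for the moment, N m; "width": opening from 0.0 (shut) to 1.0 (fully open); "gripper_force": force on a finger pad.
Only numpy, scipy, OpenCV 4.12 (cv2) and the standard library are available. Lean on these libraries where they do the work, as an engineer would, in place of code of your own. Each camera call takes 0.05 s, during which the arm holds its last target. There are 200 camera calls.

### The job

Push the yellow finger post round with the fingertips to turn the black dial until its white index line lines up with the white line on the red rider at the scale; the white specimen puck must ride along on the dial, never touched. Then push the green tab of the lock slide fully home towards the dial, leaving the dial at its setting and the things around the stage where they are.

Things in the scene. Friction and masses are not known exactly. Their poses are not given: they have to be found in the camera images.
- stage: rotary specimen stage bolted to the bench (cannot move): a round aluminium base 200 mm across with a graduated ring, top 26 mm above the bench. Origin on the dial's vertical axis, at bench level; z up. The lock slide lies on its +y side: its guide, 46 mm wide, runs from the base out to y = +190 mm and is at most 23 mm high. Two bolt lugs on the -y side, up to 116 mm from the axis, 12 mm high
- mount_press: fixed mounting press, grey, 0.42 m tall, 294 mm along x and 244 mm along y, standing to the right of the stage; origin at the middle of its underside. A hand that starts to the right of it must go round its near side or over it
- stage_axis (a point): point on the dial's axis at the height of the dial's top face, 33 mm above the bench. The dial is a nearly black disc 159 mm across; a low brass ring, 37 mm across and 4 mm high, in its middle surrounds the specimen
- index_mark (a point): outer end of the dial's white index line (5 mm wide) at the dial's rim, 80 mm from the axis; it turns with the dial
- target_mark (a point): inner end of the white line (5 mm wide) on the red rider, also 80 mm from the dial's axis, so that it coincides with index_mark from above when the two line up. The rider is an 18 mm wide red block clamped immovably on the scale ring outside the dial's rim, 82 to 111 mm from the axis, top 35 mm above the bench; its place on the scale differs from run to run
- post (a point): yellow round upright finger post fixed on the dial, 16 mm in diameter (22 mm foot collar, 6 mm high), 56 mm from the axis and exactly opposite the index line. It rises from the dial's top (33 mm above the bench) to 76 mm above the bench; this point is on its centre line 56 mm above the bench
- dial (a joint): angle of the dial on the stage in rad, growing anticlockwise seen from above; 0 when the index line points along the stage's +x. Turns either way, more than one half turn from any start, against light friction (0.15 N m, about 3 N at the post), and stays where it is left
- lock (a joint): travel of the lock slide in m: 0 to 4 mm at the start (open), 20 mm when fully home against its stop. It slides along the stage's -y, towards the dial, against about 2.5 N of friction and stays where it is left. It does not turn the dial
- lock_tab (a point): middle of the outer (+y) face of the green push tab of the lock slide, 55 mm above the bench. The tab is 30 mm wide along the stage's x, 10 mm thick and reaches from 20 to 70 mm above the bench; push on this face along the stage's -y
- specimen: white cylindrical mounted specimen, 25 mm in diameter and 16 mm high, standing loose in the middle of the dial inside the brass ring; its top is 49 mm above the bench. Origin at the centre of its underside. Not to be touched
- jar_blue: bystander: blue screw-lid jar 47 mm across, 36 mm high; origin at the centre of its underside
- jar_yellow: bystander: yellow-lidded jar 47 mm across, 36 mm high; origin at the centre of its underside
- petri: bystander: glass dish 60 mm across, 14 mm high; origin at the centre of its underside
- etchant: bystander: brown bottle with a black cap, 43 mm across, 85 mm high; origin at the centre of its underside

How it is judged:
On the way, in this order (a step that is already met when the one before it is completed fails the run):
1. the dial's index line stands at the rider's line, with the lock still open (horizontal distance between index_mark and target_mark below 0.005 m and value of joint lock below 0.01 m and velocity of joint dial between -0.05 and 0.05 rad/s), for 0.3 s.
2. the lock slide is pushed home with the dial still at the rider's line (value of joint lock above 0.017 m and horizontal distance between index_mark and target_mark below 0.005 m), for 0.2 s.
At the end, for the whole second after the job is handed in: The end of the index line is within 5 mm (one line width) of the end of the rider's line seen from above, the dial is at rest, the lock slide is within 3 mm of its stop, and the specimen stands upright in the middle of the dial (all of step 2 and velocity of joint dial between -0.05 and 0.05 rad/s and horizontal distance between specimen and stage_axis below 0.008 m and angle between specimen's own z axis and vertical below 0.1 rad); the robot touches nothing.
It fails at once if the specimen is touched by the robot (contact force between any of the fingers, the arm and specimen above 0.3 N).
It fails at once if the specimen is lifted off the dial (z of specimen in the frame of stage_axis above 0.008 m).
It fails at once if a bystander is moved (distance of any of jar_blue, jar_yellow, petri, etchant from where it was at the start of the episode above 0.015 m).
It also fails if it takes over 56 s, if anything falls off the work surface, if the arm or the gripper's body presses on something with over 40 N, if the wrist force passes 120 N, or if a joint passes its speed limit or range.

## Working session

There is one attempt and no reset: what is moved stays moved. The work goes in short steps, Python scripts to look and compute and a tool call to move; the robot and the scene stay as the last step left them, time stands still between calls to the robot, and variables do not carry over. Pictures are saved under pics/ and viewed, at most 12 in all, crops included, and the job is handed in when it is done.

Besides the shell and the picture viewer there is one more tool, called after "Call:" as a command line: name --argument value ..., lists and objects as JSON in quotes. arm_command: Moves the arm, as the interface text tells. Its arguments: {"type":"object","properties":{"increments":{"type":"array","items":{"type":"number"}},"fingers":{"type":"number"},"grip_force":{"type":"number"}},"required":["increments"]}

```bash
mkdir -p pics; ls
cat > h.py <<'E'
import numpy as np, cv2
from plant import monitor,get_image,camera_params,manip
from scipy.spatial.transform import Rotation as R
def ray(name,uv,st=None):
    p=camera_params(name);K=np.array(p["intrinsics"]);d=np.array(p["dist_coeffs"])
    u=cv2.undistortPoints(np.array(uv,float).reshape(-1,1,2),K,d).reshape(-1,2)
    c=np.c_[u[:,0],-u[:,1],-np.ones(len(u))]
    if name=="wrist":
        st=st or monitor.get_state()
        T=np.eye(4);T[:3,:3]=R.from_euler('xyz',st["eef_rot"]).as_matrix();T[:3,3]=st["tool_pos"]
        W=T@np.array(p["T_tool_cam"])
    else: W=np.linalg.inv(np.array(p["camera_from_world"]))
    return W[:3,3],c@W[:3,:3].T
def onplane(name,uv,z,st=None):
    o,d=ray(name,uv,st);return o+d*((z-o[2])/d[:,2])[:,None]
def snap(name,tag):
    st=monitor.get_state();im=get_image(name);cv2.imwrite(f"pics/{tag}.png",im[:,:,::-1]);return st,im
E
python3 - <<'E'
from h import *
print(monitor.get_state())
a=snap("top","top0")[1];b=snap("scene","scene0")[1]
cv2.imwrite("pics/both.png",cv2.resize(np.vstack([a,b]),None,fx=.78,fy=.78)[:,:,::-1])
for n in("top","scene"):
  print(camera_params(n))
E
```

```text
pics
{'clock': 0.0, 'joint_positions': array([-1.35720103,  0.53718417, -0.00444788,  1.53886866,  0.00261153,
        1.06727916, -0.0712071 ]), 'dq': array([ 0.00046223, -0.00026062,  0.00062984,  0.00086971,  0.00027836,
       -0.00029144, -0.00079215]), 'joint_efforts': array([-9.57053999e-05, -5.70989048e+01,  9.90768336e-01, -2.51613450e+01,
       -5.62777393e-02,  1.75966811e-02,  1.58969669e-04]), 'tool_pos': array([0.17934805, 0.62412926, 0.23782906]), 'eef_rot': array([-3.13986414e+00,  1.32478667e-04,  2.86187584e+00]), 'wrist_force': array([ 0.00179548, -0.29519946,  0.58638207]), 'torque': array([0.03464636, 0.02020909, 0.04080971]), 'gripper_force': 0.0, 'width': 1.0009834478524697}
{'intrinsics': array([[440.46703962,   0.        , 262.01266332],
       [  0.        , 440.46703962, 192.01536234],
       [  0.        ,   0.        ,   1.        ]]), 'dist_coeffs': array([-0.16321654,  0.        ,  0.        ,  0.        ,  0.        ]), 'camera_from_world': array([[ 1.57339527e-02, -9.99869698e-01,  3.60971392e-03,
         5.82912028e-02],
       [ 9.90296994e-01,  1.60816429e-02,  1.38033493e-01,
        -5.92246820e-01],
       [-1.38073557e-01,  1.40287640e-03,  9.90420984e-01,
        -1.73068690e+00],
       [ 0.00000000e+00,  0.00000000e+00,  0.00000000e+00,
         1.00000000e+00]])}
{'intrinsics': array([[365.30643343,   0.        , 250.09406458],
       [  0.        , 365.30643343, 192.11816077],
       [  0.        ,   0.        ,   1.        ]]), 'dist_coeffs': array([0.02979835, 0.        , 0.        , 0.        , 0.        ]), 'camera_from_world': array([[ 0.77965535, -0.62607751, -0.01282544, -0.43184594],
       [ 0.36834182,  0.44194102,  0.81793181, -0.32035959],
       [-0.50642062, -0.64242905,  0.57517221, -0.84347747],
       [ 0.        ,  0.        ,  0.        ,  1.        ]])}
```

View pics/top0.png

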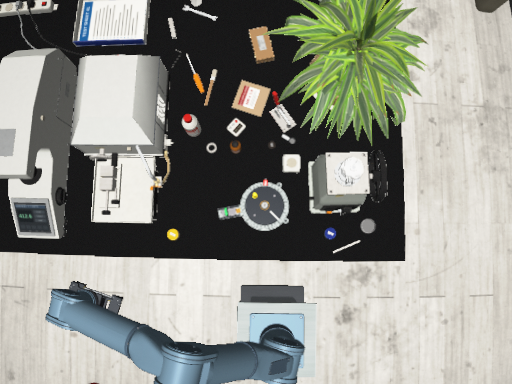

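View pics/scene0.png

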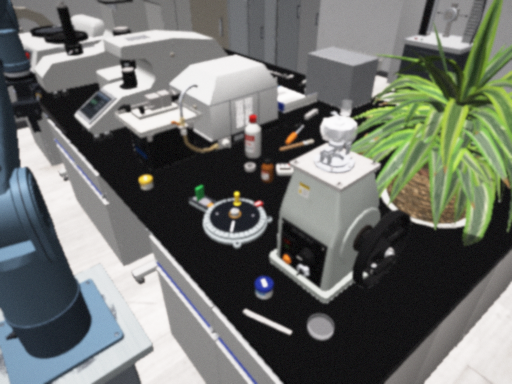

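The top view shows the stage at about (265,206), with the post at (255,196), the rider at (265,183), the index pointing down-right to about (281,219), and the tab at about (232,211). The yellow jar is at (173,234) and the press at (342,180).

Run:
```python
from h import *
im=cv2.imread("pics/top0.png");big=cv2.resize(im[165:250,160:300],None,fx=5.7,fy=5.7,interpolation=cv2.INTER_CUBIC);cv2.imwrite("pics/topz.png",big)
for n,uv,z in [("stage",(265,206),.033),("post",(255,195.5),.076),("rider",(265,182.5),.035),("idx",(281,219),.033),("tab",(233,211),.06),("jary",(173,234),.036),("press",(342,180),.3),("jarb",(330,233),.036),("etch",(235,146),.08)]:
  print(n,onplane("top",[uv],z).round(3))
print(camera_params("wrist"))
```

```text
stage [[0.536 0.055 0.033]]
post [[0.572 0.095 0.076]]
rider [[0.631 0.056 0.035]]
idx [[ 0.484 -0.01   0.033]]
tab [[0.511 0.181 0.06 ]]
jary [[0.416 0.422 0.036]]
press [[ 0.602 -0.208  0.3  ]]
jarb [[ 0.431 -0.207  0.036]]
etch [[0.77  0.179 0.08 ]]
{'intrinsics': array([[272.3711254 ,   0.        , 257.01798664],
       [  0.        , 272.3711254 , 197.28612629],
       [  0.        ,   0.        ,   1.        ]]), 'dist_coeffs': array([-0.06730952,  0.        ,  0.        ,  0.        ,  0.        ]), 'T_tool_cam': array([[ 1.03199370e-03,  9.63671296e-01,  2.67089065e-01,
         6.95113243e-02],
       [ 9.99999426e-01, -9.17886605e-04, -5.52071042e-04,
        -6.67534439e-05],
       [-2.86857540e-04,  2.67089482e-01, -9.63671690e-01,
        -1.45451109e-01],
       [ 0.00000000e+00,  0.00000000e+00,  0.00000000e+00,
         1.00000000e+00]])}
```

View pics/topz.png

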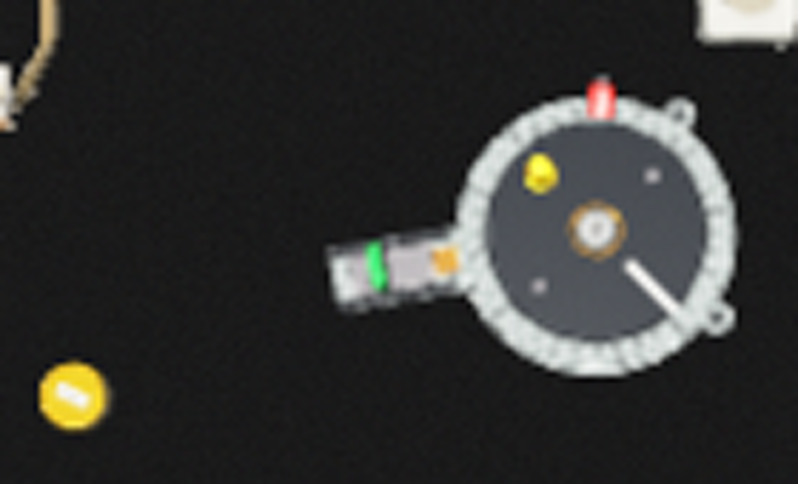

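The enlarged crop puts the index at about -129° and the rider at about 0°. The post, at about 49°, has to go anticlockwise by about 130°. First I'll move the tool above the post and look from close by.

```bash
cat >> h.py <<'E'
def rel(*targets):
    "targets (x,y,z,yawdeg) tool straight down -> rows in tool axes from present pose"
    st=monitor.get_state();R0=R.from_euler('xyz',st["eef_rot"])
    for x,y,z,w in targets:
        s=R0.inv().apply(np.array([x,y,z])-st["tool_pos"])/.2
        t=(R0.inv()*R.from_euler('xyz',[np.pi,0,np.radians(w)])).as_rotvec()/np.radians(45)
        print(np.r_[s,t].round(3).tolist())
E
python3 - <<'E'
from h import *
rel((.305,.435,.3,126),(.43,.25,.3,88),(.565,.07,.3,49))
E
```

```text
[-0.865, -0.736, -0.309, -0.002, 0.001, 0.844]
[-1.721, -1.453, -0.308, -0.001, 0.001, 1.688]
[-2.618, -2.131, -0.307, -0.001, 0.002, 2.555]
```

Call:
arm_command --increments '[-0.865, -0.736, -0.31, 0, 0, 0.844, -0.865, -0.736, -0.31, 0, 0, 0.844, -0.865, -0.736, -0.31, 0, 0, 0.844, -0.865, -0.736, -0.31, 0, 0, 0.844, -0.865, -0.736, -0.31, 0, 0, 0.844, -0.865, -0.736, -0.31, 0, 0, 0.844]' --fingers -0.3

```text
clock: 0.7
tool_pos: [0.3093, 0.4313, 0.3021]
eef_rot: [3.14, 0.001, 2.189]
wrist_force: [1.2, -0.3, -0.0]
width: 0.48
gripper_force: 0.0
```

Run:
```python
from h import *
print(monitor.get_state()["joint_positions"])
rel((.43,.25,.3,88))
```

```text
[-1.19636703  0.26431185  0.19617163  1.79259922 -0.05523027  1.08878305
 -0.36276321]
[-1.089, -0.034, 0.012, 0.003, 0.001, 0.832]
```

Call:
arm_command --increments '[-1, -0.03, 0, 0, 0, 0.84, -1, -0.03, 0, 0, 0, 0.84, -1, -0.03, 0, 0, 0, 0.84, -1, -0.03, 0, 0, 0, 0.84, -1, -0.03, 0, 0, 0, 0.84, -1, -0.03, 0, 0, 0, 0.84]'

```text
clock: 1.3
tool_pos: [0.418, 0.2697, 0.3004]
eef_rot: [-3.141, 0.0, 1.538]
wrist_force: [-0.4, 0.4, 0.3]
width: 0.349
gripper_force: 0.0
```

Run:
```python
from h import *
rel((.565,.08,.3,49))
```

```text
[-0.923, 0.766, 0.002, -0.0, 0.0, 0.869]
```

Call:
arm_command --increments '[-0.92, 0.77, 0, 0, 0, 0.87, -0.92, 0.77, 0, 0, 0, 0.87, -0.92, 0.77, 0, 0, 0, 0.87, -0.92, 0.77, 0, 0, 0, 0.87, -0.92, 0.77, 0, 0, 0, 0.87, -0.92, 0.77, 0, 0, 0, 0.87, -0.92, 0.77, 0, 0, 0, 0.87, -0.92, 0.77, 0, 0, 0, 0.87]'

```text
clock: 2.1
tool_pos: [0.5651, 0.0842, 0.3001]
eef_rot: [-3.14, 0.0, 0.862]
wrist_force: [-0.2, 0.4, -0.6]
width: 0.35
gripper_force: 0.0
```

Run:
```python
from h import *
st,im=snap("wrist","w1");print(st["tool_pos"],st["eef_rot"],st["joint_positions"])
```

```text
[0.56505958 0.0842135  0.30013224] [-3.13983274e+00  1.83762137e-04  8.61591318e-01] [-0.69444924  0.38415051  0.61908776  1.71028857 -0.24455019  1.12647073
 -0.71270633]
```

View pics/w1.png

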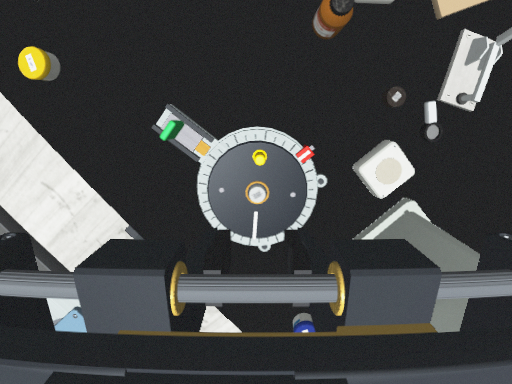

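The wrist view shows the dial centre at about (257,192), the post top at (260,157), the index line at x≈255 running from y=212 to 240, the rider at (305,154) and the green tab at (170,131). Next I'll measure these with colour masks.

```bash
cat > meas.py <<'E'
from h import *
def blob(m,near,rad):
    n,l,s,c=cv2.connectedComponentsWithStats(m.astype(np.uint8));
    k=[i for i in range(1,n) if s[i,4]>=6 and np.hypot(*(c[i]-near))<rad]
    i=max(k,key=lambda i:s[i,4]);ys,xs=np.where(l==i);return np.c_[xs,ys].astype(float)
def pix(st,xyz):
    p=camera_params("wrist");T=np.eye(4);T[:3,:3]=R.from_euler('xyz',st["eef_rot"]).as_matrix();T[:3,3]=st["tool_pos"]
    c=np.linalg.inv(T@np.array(p["T_tool_cam"]))@np.r_[xyz,1];
    return cv2.projectPoints(np.array([[c[0],-c[1],-c[2]]]),np.zeros(3),np.zeros(3),np.array(p["intrinsics"]),np.array(p["dist_coeffs"]))[0].ravel()
def measure(st,im,C0):
    "C0 approx axis xy"
    h,s,v=[a.astype(int) for a in cv2.split(cv2.cvtColor(im,cv2.COLOR_RGB2HSV))]
    c0=pix(st,np.r_[C0,.033]);r=np.hypot(*(pix(st,np.r_[C0[0],C0[1]+.08,.033])-c0))
    f=r/60;out={}
    org=lambda m:m&(h>8)&(h<22)&(s>100)&(v>60)
    # brass ring (top at 37 mm) -> axis
    yy,xx=np.mgrid[:im.shape[0],:im.shape[1]];D=np.hypot(xx-c0[0],yy-c0[1])
    ringpts=np.argwhere(org(D<.4*r))[:,::-1].astype(np.float32)
    if len(ringpts)>10:
        hull=cv2.convexHull(ringpts);e=cv2.fitEllipse(hull) if len(hull)>5 else (ringpts.mean(0),)
        out["ring"]=onplane("wrist",[e[0]],.037,st)[0,:2]
    # white pixels on dial plane
    P=onplane("wrist",np.c_[xx.ravel(),yy.ravel()],.033,st)[:,:2]
    return out,h,s,v,D,r,P
E
python3 - <<'E'
from meas import *
im=cv2.imread("pics/w1.png")[:,:,::-1].copy();st=monitor.get_state()
out,h,s,v,D,r,P=measure(st,im,np.array([.536,.055]));print(out,r)
C=out["ring"];hh=im.shape[:2]
rad=np.hypot(*(P-C).T).reshape(hh)
# dial edge: dark region circle fit
m=((v<75)&(rad<.1)).astype(np.uint8)
for nm,mask,z in [("post",(h>22)&(h<34)&(s>150)&(v>100)&(rad<.1),.076),("red",((h<8)|(h>172))&(s>130)&(v>80)&(rad<.13),.035),("green",(h>45)&(h<85)&(s>120)&(v>60)&(rad<.25),.07),("index",(s<50)&(v>150)&(rad>.028)&(rad<.081),.033)]:
    ys,xs=np.where(mask);q=onplane("wrist",np.c_[xs,ys],z,st)[:,:2];c=q.mean(0)
    print(nm,len(xs),xs.mean(),ys.mean(),c,"ang",np.degrees(np.arctan2(*(c-C)[::-1])),"r",np.hypot(*(c-C)), q.min(0),q.max(0))
big=cv2.resize(im[90:260,140:340],None,fx=4,fy=3.5,interpolation=cv2.INTER_CUBIC);cv2.imwrite("pics/w1z.png",big[:,:,::-1])
E
```

```text
{'ring': array([0.53993832, 0.05692795])} 51.91886782201581
post 149 259.4228187919463 156.40268456375838 [0.58157097 0.10030225] ang 46.17373148082082 r 0.06012161180191601 [0.57131655 0.08942759] [0.59115336 0.10987277]
red 123 305.0081300813008 153.15447154471545 [0.63379206 0.05555439] ang -0.838466370998027 r 0.09386379147940685 [0.62173808 0.04535706] [0.6440599  0.06610045]
green 291 170.79037800687286 130.03436426116838 [0.51334072 0.20532449] ang 100.16141619652535 r 0.15076128431406627 [0.49450762 0.19575879] [0.53234987 0.21450134]
index 613 258.7569331158238 194.02120717781403 [0.5382315 0.0507508] ang -105.44611018691998 r 0.0064086232810880465 [ 0.45897385 -0.02385876] [0.62064536 0.13782934]
```

View pics/w1z.png

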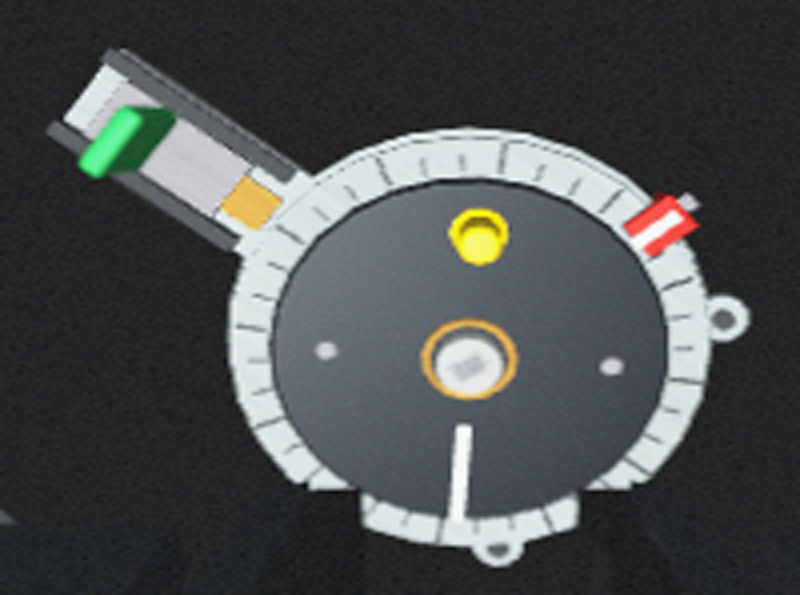

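The crop shows the index line clearly, plus the rider's white line and the green tab with its outer face up-left. I'll fit the index and rider lines.

```bash
cat > ang.py <<'E'
from meas import *
def angles(st,im,C0,fixC=None):
    out,h,s,v,D,r,P=measure(st,im,C0);C=out["ring"] if fixC is None else fixC
    sh=im.shape[:2];rad=np.hypot(*(P-C).T).reshape(sh)
    m=(s<60)&(v>140)&(rad>.03)&(rad<.077);n,l,S,c=cv2.connectedComponentsWithStats(m.astype(np.uint8))
    best=None
    for i in range(1,n):
        q=P[(l==i).ravel()]-C;a=np.arctan2(q[:,1],q[:,0]);R_=np.hypot(*q.T)
        if np.ptp(R_)>.025 and (best is None or len(q)>len(best)): best=q
    q=best;mu=q.mean(0);d=np.linalg.svd(q-mu)[2][0];d*=np.sign(d@mu)
    # rim end of the line
    k=.08-mu@d;tip=mu+d*k
    P2=onplane("wrist",np.argwhere(rad>=0)[:,::-1],.035,st)[:,:2];r2=np.hypot(*(P2-C).T).reshape(sh)
    red=(((h<8)|(h>172))&(s>110)&(v>70)&(r2>.075)&(r2<.12)).astype(np.uint8)
    hull=np.zeros(sh,np.uint8);pts=np.argwhere(red)[:,::-1].astype(np.int32);cv2.fillConvexPoly(hull,cv2.convexHull(pts),1)
    w=(hull>0)&(s<110)&(v>120);qr=P2[w.ravel()]-C;mr=qr.mean(0);ra=np.arctan2(*mr[::-1])
    A=np.degrees
    print("C",out["ring"].round(4),"index line dir",A(np.arctan2(*d[::-1])).round(2),"mid ang",A(np.arctan2(*mu[::-1])).round(2),"tip",(tip+C).round(4),"tip ang",A(np.arctan2(*tip[::-1])).round(2),"| rider ang",A(ra).round(2),"r",np.hypot(*mr).round(4),w.sum(),len(q), "line offset mm",(1e3*(mu[0]*d[1]-mu[1]*d[0])).round(1))
E
python3 - <<'E'
from ang import *
im=cv2.imread("pics/w1.png")[:,:,::-1].copy();st=monitor.get_state()
angles(st,im,np.array([.54,.057]))
E
```

```text
C [0.5399 0.0569] index line dir -134.62 mid ang -134.56 tip [ 4.838e-01 -1.000e-04] tip ang -134.58 | rider ang -0.96 r 0.0921 70 113 line offset mm -0.0
```

Run:
```python
from h import *
rel((.5793,.0969,.13,45.4),(.5793,.0969,.059,45.4))
```

```text
[0.095, 0.014, 0.852, -0.002, -0.0, 0.088]
[0.095, 0.014, 1.207, -0.002, -0.0, 0.088]
```

Call:
arm_command --increments '[0.095, 0.014, 0.4, 0, 0, 0.088, 0.095, 0.014, 0.85, 0, 0, 0.088, 0.095, 0.014, 0.85, 0, 0, 0.088, 0.095, 0.014, 0.85, 0, 0, 0.088, 0.095, 0.014, 0.85, 0, 0, 0.088, 0.095, 0.014, 0.85, 0, 0, 0.088]'

```text
clock: 2.75
tool_pos: [0.5806, 0.095, 0.1315]
eef_rot: [-3.142, -0.001, 0.789]
wrist_force: [-0.2, -0.7, 0.2]
width: 0.35
gripper_force: 0.0
```

Run:
```python
from ang import *
st,im=snap("wrist","w2");print(st["tool_pos"],st["eef_rot"])
rel((.5793,.0969,.059,45.4))
```

```text
[0.58056468 0.09500458 0.13146322] [-3.14150406e+00 -6.08845485e-04  7.88883181e-01]
[-0.001, -0.015, 0.367, 0.001, -0.003, -0.005]
```

View pics/w2.png

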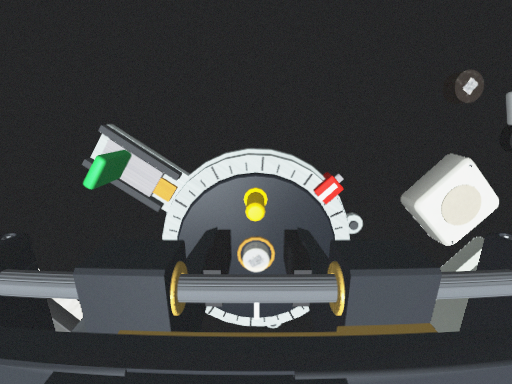

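The fingers straddle the post column: post top at (255,211), tips at x≈212 and x≈300. I'll go down.

Call:
arm_command --increments '[0, -0.015, 0.18, 0, 0, 0, 0, -0.015, 0.36, 0, 0, 0, 0, -0.015, 0.365, 0, 0, 0, 0, -0.015, 0.365, 0, 0, 0]'

```text
clock: 3.2
tool_pos: [0.5793, 0.0961, 0.0594]
eef_rot: [3.141, -0.001, 0.787]
wrist_force: [0.2, -0.7, 0.6]
width: 0.351
gripper_force: 0.0
```

```bash
cat > arc.py <<'E'
from h import *
import sys
C=np.array([.540,.057])
def arc(phis,z=.059,r=.056,lead=0):
    rel(*[(C[0]+r*np.cos(p),C[1]+r*np.sin(p),z,np.degrees(p)) for p in np.radians(phis)])
E
python3 - <<'E'
from arc import *
st=monitor.get_state();print(onplane("wrist",[(255,211)],.076,{"tool_pos":np.array([.58056,.095,.13146]),"eef_rot":[-3.1415,-.0006,.78888]}))
print(st["tool_pos"],st["wrist_force"],st["joint_positions"])
arc(np.arange(49,90,4))
E
```

```text
[[0.57990356 0.09762554 0.076     ]]
[0.57932412 0.09613447 0.0594329 ] [ 0.22303818 -0.65328765  0.61175854] [-0.57285604  0.72583404  0.45800614  1.83779409 -0.48053639  0.68786702
 -0.62105459]
[0.002, -0.02, 0.002, 0.001, -0.002, -0.087]
[-0.0, -0.04, 0.002, 0.001, -0.002, -0.176]
[-0.003, -0.059, 0.002, 0.001, -0.002, -0.265]
[-0.008, -0.078, 0.002, 0.001, -0.002, -0.354]
[-0.014, -0.096, 0.002, 0.001, -0.002, -0.442]
[-0.021, -0.115, 0.002, 0.002, -0.002, -0.531]
[-0.03, -0.132, 0.002, 0.002, -0.002, -0.62]
[-0.04, -0.149, 0.002, 0.002, -0.001, -0.709]
[-0.051, -0.165, 0.002, 0.002, -0.001, -0.798]
[-0.063, -0.181, 0.002, 0.002, -0.001, -0.887]
[-0.076, -0.195, 0.002, 0.002, -0.001, -0.976]
```

Call:
arm_command --increments '[0.002, -0.02, 0.002, 0, 0, -0.087, 0, -0.04, 0.002, 0, 0, -0.176, -0.003, -0.059, 0.002, 0, 0, -0.265, -0.008, -0.078, 0.002, 0, 0, -0.354, -0.014, -0.096, 0.002, 0, 0, -0.442, -0.021, -0.115, 0.002, 0, 0, -0.531, -0.03, -0.132, 0.002, 0, 0, -0.62, -0.04, -0.149, 0.002, 0, 0, -0.709, -0.051, -0.165, 0.002, 0, 0, -0.798, -0.063, -0.181, 0.002, 0, 0, -0.887, -0.076, -0.195, 0.002, 0, 0, -0.976, -0.076, -0.195, 0.002, 0, 0, -0.976]' --fingers -0.5

```text
clock: 4.4
tool_pos: [0.543, 0.1131, 0.0605]
eef_rot: [3.135, -0.001, 1.554]
wrist_force: [2.0, -0.1, 1.8]
width: 0.248
gripper_force: 1.1
```

Run:
```python
from arc import *
st=monitor.get_state();print(st["joint_positions"],st["wrist_force"])
arc(np.arange(93,131,4))
```

```text
[-0.48424724  0.6464651   0.26027131  1.91949066 -0.27596531  0.60317685
 -0.06389583] [ 1.96289619 -0.06243986  1.83391024]
[-0.001, -0.03, 0.007, 0.008, -0.002, -0.089]
[-0.003, -0.049, 0.007, 0.008, -0.001, -0.177]
[-0.007, -0.068, 0.007, 0.008, -0.001, -0.266]
[-0.011, -0.087, 0.007, 0.009, -0.001, -0.355]
[-0.017, -0.106, 0.007, 0.009, -0.0, -0.444]
[-0.025, -0.124, 0.007, 0.009, -0.0, -0.533]
[-0.033, -0.142, 0.007, 0.009, 0.0, -0.622]
[-0.043, -0.159, 0.006, 0.009, 0.0, -0.711]
[-0.054, -0.175, 0.006, 0.009, 0.001, -0.8]
[-0.066, -0.19, 0.006, 0.009, 0.001, -0.889]
```

Call:
arm_command --increments '[-0.001, -0.025, 0.007, 0, 0, -0.089, -0.003, -0.045, 0.007, 0, 0, -0.177, -0.007, -0.064, 0.007, 0, 0, -0.266, -0.011, -0.083, 0.007, 0, 0, -0.355, -0.017, -0.102, 0.007, 0, 0, -0.444, -0.025, -0.12, 0.007, 0, 0, -0.533, -0.033, -0.138, 0.007, 0, 0, -0.622, -0.043, -0.155, 0.006, 0, 0, -0.711, -0.054, -0.171, 0.006, 0, 0, -0.8, -0.066, -0.186, 0.006, 0, 0, -0.889]'

```text
clock: 5.4
tool_pos: [0.5057, 0.1011, 0.0586]
eef_rot: [3.136, 0.003, 2.252]
wrist_force: [1.8, 2.6, 3.0]
width: 0.252
gripper_force: 1.8
```

Run:
```python
from arc import *
st=monitor.get_state();print(st["joint_positions"],st["wrist_force"])
arc(np.arange(133,174,4))
```

```text
[-0.34298368  0.59000137  0.07361296  2.01066175 -0.07941078  0.53700571
  0.46785631] [1.83304375 2.63668278 2.9970774 ]
[-0.0, -0.025, -0.002, 0.007, 0.004, -0.088]
[-0.002, -0.045, -0.002, 0.007, 0.004, -0.177]
[-0.005, -0.064, -0.002, 0.007, 0.004, -0.265]
[-0.01, -0.083, -0.002, 0.007, 0.005, -0.354]
[-0.016, -0.101, -0.003, 0.007, 0.005, -0.443]
[-0.023, -0.12, -0.003, 0.007, 0.005, -0.532]
[-0.032, -0.137, -0.003, 0.006, 0.005, -0.621]
[-0.042, -0.154, -0.003, 0.006, 0.006, -0.71]
[-0.053, -0.17, -0.003, 0.006, 0.006, -0.799]
[-0.065, -0.186, -0.003, 0.006, 0.006, -0.888]
[-0.078, -0.2, -0.003, 0.006, 0.006, -0.977]
```

Call:
arm_command --increments '[0, -0.022, -0.002, 0, 0, -0.088, -0.002, -0.042, -0.002, 0, 0, -0.177, -0.005, -0.061, -0.002, 0, 0, -0.265, -0.01, -0.08, -0.002, 0, 0, -0.354, -0.016, -0.098, -0.003, 0, 0, -0.443, -0.023, -0.117, -0.003, 0, 0, -0.532, -0.032, -0.134, -0.003, 0, 0, -0.621, -0.042, -0.151, -0.003, 0, 0, -0.71, -0.053, -0.167, -0.003, 0, 0, -0.799, -0.065, -0.183, -0.003, 0, 0, -0.888, -0.078, -0.197, -0.003, 0, 0, -0.977, -0.078, -0.197, -0.003, 0, 0, -0.977]'

```text
clock: 6.6
tool_pos: [0.4836, 0.0629, 0.0583]
eef_rot: [3.141, 0.003, 3.017]
wrist_force: [0.9, 0.2, 0.8]
width: 0.248
gripper_force: 0.4
```

Run:
```python
from ang import *
st,im=snap("wrist","w3");print(st["joint_positions"],st["wrist_force"],st["tool_pos"])
snap("top","top3")
a=cv2.resize(cv2.imread("pics/top3.png")[165:250,210:310],None,fx=4,fy=4,interpolation=cv2.INTER_CUBIC)
cv2.imwrite("pics/c3.png",np.hstack([cv2.resize(im[:,:,::-1],(400,300)),cv2.resize(a,(400,300))]))
```

```text
[-0.11853925  0.56236068 -0.12854639  2.06855199  0.14116168  0.51543232
  1.09581956] [0.87532935 0.21800794 0.79671427] [0.48355657 0.0628884  0.05833279]
```

View pics/c3.png

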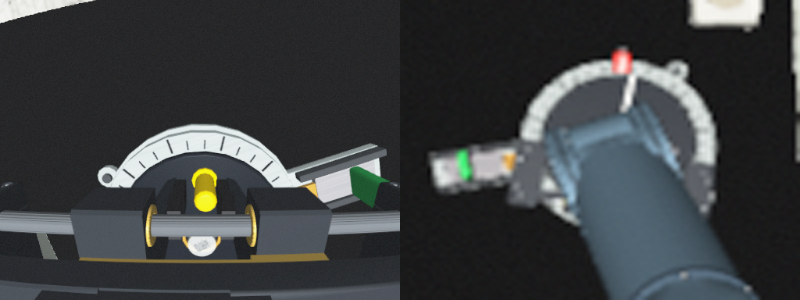

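The post sits between the fingers, and the index tip is a little clockwise of the rider. I'll measure the remainder from the top view and from the post itself.

Run:
```python
from arc import *
im=cv2.imread("pics/top3.png");hsv=cv2.cvtColor(im,cv2.COLOR_BGR2HSV).astype(int);h,s,v=hsv[...,0],hsv[...,1],hsv[...,2]
yy,xx=np.mgrid[:384,:512]
P=onplane("top",np.c_[xx.ravel(),yy.ravel()],.033)[:,:2]
im0=cv2.imread("pics/top0.png");g0=cv2.cvtColor(im0,cv2.COLOR_BGR2HSV).astype(int)
# top camera's own axis: specimen/ring pixels at start
Ct=None
m=(g0[...,0]>8)&(g0[...,0]<20)&(g0[...,1]>80)&(np.hypot(*(P-C).T).reshape(384,512)<.035)
Ct=P[m.ravel()].mean(0);print("top C",Ct)
rad=np.hypot(*(P-Ct).T).reshape(384,512)
def ang(q): d=q-Ct;return np.degrees(np.arctan2(d[1],d[0]))
for nm,g in(("0",g0),("3",hsv)):
  w=(g[...,1]<60)&(g[...,2]>150)&(rad>.035)&(rad<.072)
  n,l,S,c=cv2.connectedComponentsWithStats(w.astype(np.uint8))
  print(nm,[(S[i,4],round(ang(P[(l==i).ravel()].mean(0)),1)) for i in range(1,n) if S[i,4]>8])
  r=((g[...,0]<8)|(g[...,0]>170))&(g[...,1]>110)&(rad<.13)&(rad>.08)
  print("red",round(ang(P[r.ravel()].mean(0)),1))
w=cv2.imread("pics/w3.png");st=monitor.get_state();g=cv2.cvtColor(w,cv2.COLOR_BGR2HSV).astype(int)
m=(g[...,0]>22)&(g[...,0]<34)&(g[...,1]>150)&(g[...,2]>90)
ys,xs=np.where(m);k=ys>235;print("post px",xs.mean(),ys.min(),ys.max())
for r0 in range(ys.min(),ys.max(),6): print(r0,xs[ys==r0].min(),xs[ys==r0].max(),end="; ")
b=(xs[ys==250].min()+xs[ys==250].max())/2
q=onplane("wrist",[(b,250)],.076,st)[0,:2]-C;print("post",np.degrees(np.arctan2(*q[::-1])),np.hypot(*q))
```

```text
top C [0.53832441 0.05659151]
0 [(np.int32(19), np.float64(-134.9))]
red -0.4
3 [(np.int32(19), np.float64(-7.6))]
red -0.3
post px 265.56368386675376 215 334
215 259 265; 221 249 274; 227 246 277; 233 246 276; 239 248 403; 245 249 404; 251 249 276; 257 248 277; 263 250 275; 269 256 269; Traceback (most recent call last):
  File "<stdin>", line 21, in <module>
    return umr_minimum(a, axis, None, out, keepdims, initial, where)
ValueError: zero-size array to reduction operation minimum which has no identity
```

Run:
```python
from arc import *
arc([177,179,180.7])
```

```text
[-0.008, -0.015, -0.006, -0.0, 0.002, -0.094]
[-0.009, -0.024, -0.006, -0.0, 0.002, -0.138]
[-0.01, -0.033, -0.006, -0.0, 0.002, -0.176]
```

Call:
arm_command --increments '[-0.003, -0.01, -0.003, 0, 0, -0.06, -0.006, -0.018, -0.004, 0, 0, -0.1, -0.008, -0.026, -0.004, 0, 0, -0.14, -0.01, -0.033, -0.004, 0, 0, -0.176, -0.01, -0.033, -0.004, 0, 0, -0.176, -0.01, -0.033, -0.004, 0, 0, -0.176]'

```text
clock: 7.3
tool_pos: [0.4827, 0.0563, 0.0575]
eef_rot: [-3.141, -0.001, -3.127]
wrist_force: [-1.6, 1.8, 1.8]
width: 0.25
gripper_force: 1.2
```

```bash
cat > topang.py <<'E'
from arc import *
def topang(tag):
    im=snap("top",tag)[1];g=cv2.cvtColor(im,cv2.COLOR_RGB2HSV).astype(int);Ct=np.array([.5383,.0566])
    yy,xx=np.mgrid[:384,:512];P=onplane("top",np.c_[xx.ravel(),yy.ravel()],.033)[:,:2];rad=np.hypot(*(P-Ct).T).reshape(384,512)
    n,l,S,c=cv2.connectedComponentsWithStats(((g[...,1]<60)&(g[...,2]>150)&(rad>.035)&(rad<.072)).astype(np.uint8))
    for i in range(1,n):
        if S[i,4]>8: d=P[(l==i).ravel()].mean(0)-Ct;print("index",S[i,4],np.degrees(np.arctan2(d[1],d[0])).round(2))
E
python3 - <<'E'
from topang import *
topang("top4");st=monitor.get_state();print(st["tool_pos"],st["gripper_force"],st["wrist_force"])
E
```

```text
index 22 -1.61
[0.4827321  0.05629806 0.05744711] 1.1092088041186798 [-0.97068882  2.63685172  1.28488764]
```

Call:
arm_command --increments '[-0.01, -0.033, -0.004, 0, 0, -0.176, 0, 0, 0, 0, 0, 0, 0, 0, -0.2, 0, 0, 0, 0, 0, -0.45, 0, 0, 0, 0, 0, -0.7, 0, 0, 0, 0, 0, -0.95, 0, 0, 0, 0, 0, -1, 0, 0, 0]' --fingers -0.2

```text
clock: 8.05
tool_pos: [0.486, 0.0562, 0.263]
eef_rot: [3.141, 0.009, -3.128]
wrist_force: [0.4, 0.4, 0.5]
width: 0.397
gripper_force: 0.0
```

Run:
```python
from h import *
rel((.51,.09,.3,160),(.51,.09,.3,180))
```

```text
[-0.124, 0.168, -0.184, 0.003, 0.012, 0.462]
[-0.124, 0.168, -0.184, 0.001, 0.012, 0.017]
```

I made an error in that call: its first row repeated the shift on top of the pose already commanded, so the dial may have gone a little too far. I'll turn for a clear view and measure.

Call:
arm_command --increments '[-0.37, 0, -0.18, 0, 0, 1, -0.37, 0, -0.18, 0, 0, 1, -0.37, 0, -0.18, 0, 0, 1, -0.37, 0, -0.18, 0, 0, 1, -0.37, 0, -0.18, 0, 0, 1, -0.37, 0, -0.18, 0, 0, 1, -0.37, 0, -0.18, 0, 0, 1]' --fingers -1

```text
clock: 8.75
tool_pos: [0.5567, 0.0569, 0.2926]
eef_rot: [-3.14, -0.0, 2.37]
wrist_force: [-0.4, 0.2, -0.3]
width: 0.006
gripper_force: 0.0
```

Run:
```python
from h import *
rel((.56,.05,.3,100))
```

```text
[-0.036, -0.013, -0.037, -0.002, 0.0, 0.796]
```

Call:
arm_command --increments '[-0.036, -0.013, -0.037, 0, 0, 0.8, -0.036, -0.013, -0.037, 0, 0, 0.8, -0.036, -0.013, -0.037, 0, 0, 0.8, -0.036, -0.013, -0.037, 0, 0, 0.8, -0.036, -0.013, -0.037, 0, 0, 0.8, -0.036, -0.013, -0.037, 0, 0, 0.8, -0.036, -0.013, -0.037, 0, 0, 0.8]'

```text
clock: 9.45
tool_pos: [0.5602, 0.0506, 0.3007]
eef_rot: [-3.141, 0.0, 1.747]
wrist_force: [-0.3, -0.0, 0.4]
width: 0.002
gripper_force: 0.0
```

Run:
```python
from ang import *
st,im=snap("wrist","w5");print(st["tool_pos"],st["eef_rot"])
cv2.imwrite("pics/w5z.png",cv2.resize(im[60:270,110:370],(780,600),interpolation=cv2.INTER_CUBIC)[:,:,::-1])
angles(st,im,np.array([.54,.057]))
```

```text
[0.56022667 0.05058983 0.30071115] [-3.14120703e+00  2.08461048e-04  1.74652079e+00]
C [0.5393 0.057 ] index line dir 0.29 mid ang 0.55 tip [0.6193 0.0576] tip ang 0.46 | rider ang -1.23 r 0.0924 64 125 line offset mm -0.2
```

View pics/w5z.png

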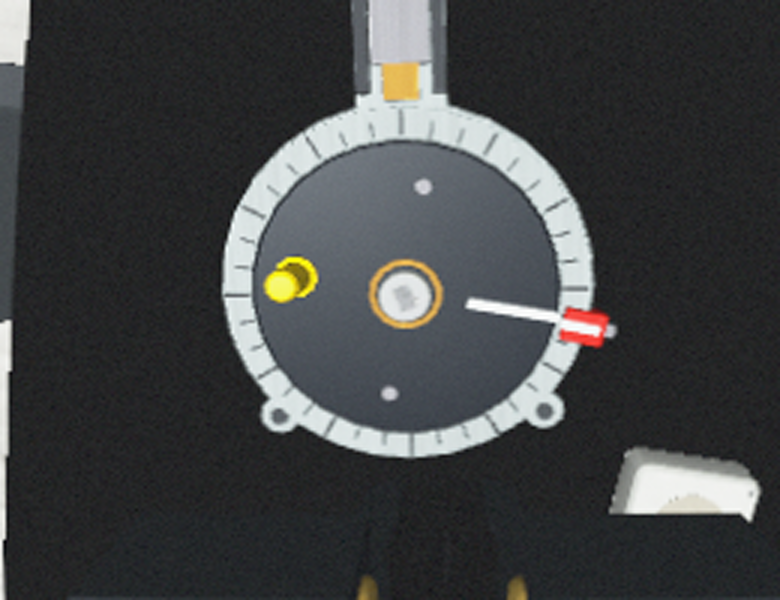

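The index measures 0.5° against the rider's -1.2°, about 2.3 mm at the rim, which is inside the 5 mm tolerance. The picture shows the white lines meeting and the specimen centred, with the guide along about 100°. I'll go outside the tab with the fingers shut.

Run:
```python
from h import *
rel((.499,.278,.2,100.3),(.499,.278,.047,100.3))
```

```text
[1.173, -0.103, 0.504, -0.0, 0.0, -0.006]
[1.173, -0.103, 1.269, -0.0, 0.0, -0.006]
```

Call:
arm_command --increments '[0.25, -0.02, 0, 0, 0, 0, 0.5, -0.05, 0, 0, 0, 0, 0.75, -0.08, 0, 0, 0, 0, 1, -0.1, 0.2, 0, 0, 0, 1, -0.1, 0.4, 0, 0, 0, 1, -0.1, 0.5, 0, 0, 0, 1, -0.1, 0.5, 0, 0, 0]'

```text
clock: 10.2
tool_pos: [0.504, 0.2437, 0.1978]
eef_rot: [-3.135, 0.002, 1.746]
wrist_force: [0.7, -1.0, -0.2]
width: 0.007
gripper_force: 0.0
```

Run:
```python
from h import *
st,im=snap("wrist","w6");g=cv2.cvtColor(im,cv2.COLOR_RGB2HSV).astype(int)
m=(g[...,0]>45)&(g[...,0]<85)&(g[...,1]>120)&(g[...,2]>40);ys,xs=np.where(m)
print(len(xs),xs.min(),xs.max(),ys.min(),ys.max() if len(ys) else 0)
C=np.array([.54,.057]);u=np.array([np.cos(np.radians(100.3)),np.sin(np.radians(100.3))]);n=np.array([-u[1],u[0]])
for z in(.07,.025):
  q=onplane("wrist",np.c_[xs,ys],z,st)[:,:2]-C;print(z,"along",np.percentile(q@u,[1,50,99]),"across",np.percentile(q@n,[1,50,99]))
rel((.499,.278,.1,100.3),(.499,.278,.047,100.3))
cv2.imwrite("pics/w6z.png",im[:,:,::-1])
```

```text
509 244 271 206 225
0.07 along [0.15222114 0.1624488  0.17358163] across [-0.01113704  0.00372671  0.01755508]
0.025 along [0.13455808 0.14647094 0.15943812] across [-0.01323847  0.00407437  0.02018123]
[0.175, -0.002, 0.5, -0.003, 0.001, -0.008]
[0.175, -0.001, 0.765, -0.003, 0.001, -0.008]
```

View pics/w6z.png

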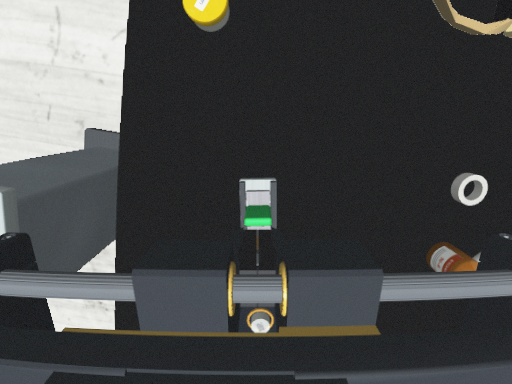

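The green tab is at about (258,215), its outer face about 162 mm from the axis and about 3.5 mm to the robot's side of my line. I'll go down outside it.

Call:
arm_command --increments '[0.175, -0.018, 0.2, 0, 0, 0, 0.175, -0.018, 0.4, 0, 0, 0, 0.175, -0.018, 0.6, 0, 0, 0, 0.175, -0.018, 0.76, 0, 0, 0, 0.175, -0.018, 0.76, 0, 0, 0, 0.175, -0.018, 0.76, 0, 0, 0]'

```text
clock: 10.85
tool_pos: [0.4983, 0.2785, 0.0507]
eef_rot: [3.14, -0.001, 1.743]
wrist_force: [0.1, -0.4, -0.1]
width: 0.005
gripper_force: 0.0
```

Call:
arm_command --increments '[-0.06, 0, 0, 0, 0, 0, -0.12, 0, 0, 0, 0, 0, -0.18, 0, 0, 0, 0, 0, -0.2, 0, 0, 0, 0, 0, -0.22, 0, 0, 0, 0, 0, -0.22, 0, 0, 0, 0, 0]'

```text
clock: 11.45
tool_pos: [0.5045, 0.2343, 0.0491]
eef_rot: [3.141, 0.0, 1.743]
wrist_force: [-0.1, 1.1, -0.4]
width: 0.005
gripper_force: 0.0
```

```bash
cat > fs.py <<'E'
from h import *
st=monitor.get_state();C=np.array([.54,.057]);u=np.array([np.cos(np.radians(100.3)),np.sin(np.radians(100.3))]);q=st["tool_pos"][:2]-C
print("along",q@u,"across",q@[-u[1],u[0]],"z",st["tool_pos"][2],"F along",st["wrist_force"][:2]@u,st["wrist_force"])
E
python3 fs.py
```

```text
along 0.1807549330282287 across 0.0032598914071213844 z 0.04906039687401384 F along 1.1412551865472564 [-0.0996811   1.14183257 -0.39845649]
```

Now I'll push in slow steps.

Call:
arm_command --increments '[-0.02, 0, 0, 0, 0, 0, -0.04, 0, 0, 0, 0, 0, -0.06, 0, 0, 0, 0, 0, -0.06, 0, 0, 0, 0, 0]'

```text
clock: 11.85
tool_pos: [0.5063, 0.2228, 0.0489]
eef_rot: [-3.142, -0.0, 1.743]
wrist_force: [0.9, 0.3, 0.6]
width: 0.007
gripper_force: 0.0
```

Call:
arm_command --increments '[-0.02, 0, 0, 0, 0, 0, -0.04, 0, 0, 0, 0, 0, -0.04, 0, 0, 0, 0, 0]'

```text
clock: 12.15
tool_pos: [0.5079, 0.2147, 0.0489]
eef_rot: [3.141, 0.0, 1.743]
wrist_force: [0.4, -0.4, -0.3]
width: 0.005
gripper_force: 0.4
```

```bash
python3 fs.py
```

```text
along 0.16087343268987173 across 0.0033742999249724713 z 0.04893031728667192 F along -0.434219378312109 [ 0.36054903 -0.37580855 -0.25197451]
```

Call:
arm_command --increments '[-0.015, 0, 0, 0, 0, 0, -0.03, 0, 0, 0, 0, 0]'

```text
clock: 12.35
tool_pos: [0.5089, 0.2094, 0.049]
eef_rot: [3.141, -0.0, 1.744]
wrist_force: [1.0, 2.8, -1.9]
width: 0.006
gripper_force: 1.3
```

Call:
arm_command --increments '[-0.015, 0, 0, 0, 0, 0, -0.03, 0, 0, 0, 0, 0]'

```text
clock: 12.55
tool_pos: [0.5095, 0.2066, 0.0491]
eef_rot: [3.14, -0.004, 1.745]
wrist_force: [-1.9, 15.6, -4.9]
width: 0.006
gripper_force: 7.6
```

```bash
python3 fs.py
python3 - <<'E'
from h import *
st,im=snap("wrist","w7");g=cv2.cvtColor(im,cv2.COLOR_RGB2HSV).astype(int)
m=(g[...,0]>45)&(g[...,0]<85)&(g[...,1]>120)&(g[...,2]>40);ys,xs=np.where(m)
print(len(xs),xs.min(),xs.max(),ys.min(),ys.max())
E
```

```text
along 0.15265061822426648 across 0.0032781904281951354 z 0.04909475028535998 F along 15.669125869177202 [-1.92675612 15.5756181  -4.89596   ]
7 257 257 263 269
```

View pics/w7.png

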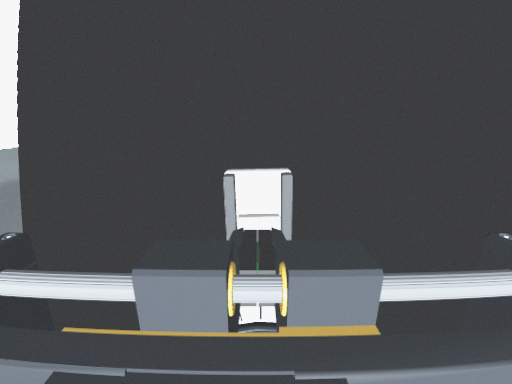

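The force rose to 15.6 N at 152.7 mm, close to the expected home position. I'll back off, lift, and check the tab and the dial.

Call:
arm_command --increments '[0.1, 0, 0, 0, 0, 0, 0.25, 0, 0, 0, 0, 0, 0.36, 0, -0.2, 0, 0, 0, 0.36, 0, -0.45, 0, 0, 0, 0.36, 0, -0.7, 0, 0, 0, 0.36, 0, -0.75, 0, 0, 0, 0.36, 0, -0.75, 0, 0, 0]'

```text
clock: 13.3
tool_pos: [0.4987, 0.2739, 0.2008]
eef_rot: [3.138, -0.001, 1.742]
wrist_force: [0.3, -0.2, -0.6]
width: 0.002
gripper_force: 0.0
```

Run:
```python
from topang import *
st,im=snap("wrist","w8");print(st["tool_pos"])
u=np.array([np.cos(np.radians(100.3)),np.sin(np.radians(100.3))])
for nm,ps in(("w6",dict(tool_pos=np.array([.504,.2437,.1978]),eef_rot=[-3.135,.002,1.746])),("w8",st)):
  im=cv2.imread(f"pics/{nm}.png");g=cv2.cvtColor(im,cv2.COLOR_BGR2HSV).astype(int)
  m=(g[...,0]>45)&(g[...,0]<85)&(g[...,1]>120)&(g[...,2]>110);ys,xs=np.where(m)
  q=onplane("wrist",np.c_[xs,ys],.07,ps)[:,:2]-C;print(nm,len(xs),np.percentile(q@u,[1,50,99]))
topang("top8")
```

```text
[0.49866568 0.27389837 0.20080743]
w6 243 [0.1522419  0.15681902 0.16135548]Traceback (most recent call last):
  File "<stdin>", line 7, in <module>
  File "h.py", line 15, in onplane
    o,d=ray(name,uv,st);return o+d*((z-o[2])/d[:,2])[:,None]
        ~~~^^^^^^^^^^^^
  File "h.py", line 6, in ray
    u=cv2.undistortPoints(np.array(uv,float).reshape(-1,1,2),K,d).reshape(-1,2)
      ~~~~~~~~~~~~~~~~~~~^^^^^^^^^^^^^^^^^^^^^^^^^^^^^^^^^^^^^^^^
cv2.error: OpenCV(4.12.0) /io/opencv/modules/calib3d/src/undistort.dispatch.cpp:347: error: (-215:Assertion failed) CV_IS_MAT(_src) && CV_IS_MAT(_dst) && (_src->rows == 1 || _src->cols == 1) && (_dst->rows == 1 || _dst->cols == 1) && _src->cols + _src->rows - 1 == _dst->rows + _dst->cols - 1 && (CV_MAT_TYPE(_src->type) == CV_32FC2 || CV_MAT_TYPE(_src->type) == CV_64FC2) && (CV_MAT_TYPE(_dst->type) == CV_32FC2 || CV_MAT_TYPE(_dst->type) == CV_64FC2) in function 'cvUndistortPointsInternal'
```

Call:
arm_command --increments '[-0.2, 0, -0.25, 0, 0, 0, -0.45, 0.05, -0.5, 0, 0, 0, -0.7, 0.1, -0.5, 0, 0, 0, -0.9, 0.15, -0.5, 0, 0, 0, -0.9, 0.15, -0.5, 0, 0, 0, -0.9, 0.15, -0.5, 0, 0, 0, -0.9, 0.15, -0.5, 0, 0, 0]'

```text
clock: 14.05
tool_pos: [0.5567, 0.1021, 0.2967]
eef_rot: [-3.138, -0.0, 1.743]
wrist_force: [-0.9, 1.6, -0.3]
width: 0.003
gripper_force: 0.0
```

Run:
```python
from ang import *
C=np.array([.54,.057]);u=np.array([np.cos(np.radians(100.3)),np.sin(np.radians(100.3))])
st,im=snap("wrist","w9");print(st["tool_pos"])
g=cv2.cvtColor(im,cv2.COLOR_RGB2HSV).astype(int)
m=(g[...,0]>45)&(g[...,0]<85)&(g[...,1]>120)&(g[...,2]>110);ys,xs=np.where(m)
q=onplane("wrist",np.c_[xs,ys],.07,st)[:,:2]-C;print(len(xs),np.percentile(q@u,[1,50,99]))
cv2.imwrite("pics/w9z.png",cv2.resize(im[40:270,120:360],(620,594),interpolation=cv2.INTER_CUBIC)[:,:,::-1])
angles(st,im,C)
```

```text
[0.55670159 0.10214908 0.29666083]
166 [0.13255589 0.13748125 0.14142085]
C [0.5393 0.0574] index line dir 1.01 mid ang 0.25 tip [0.6193 0.058 ] tip ang 0.5 | rider ang -0.36 r 0.091 67 117 line offset mm 0.7
```

View pics/w9z.png

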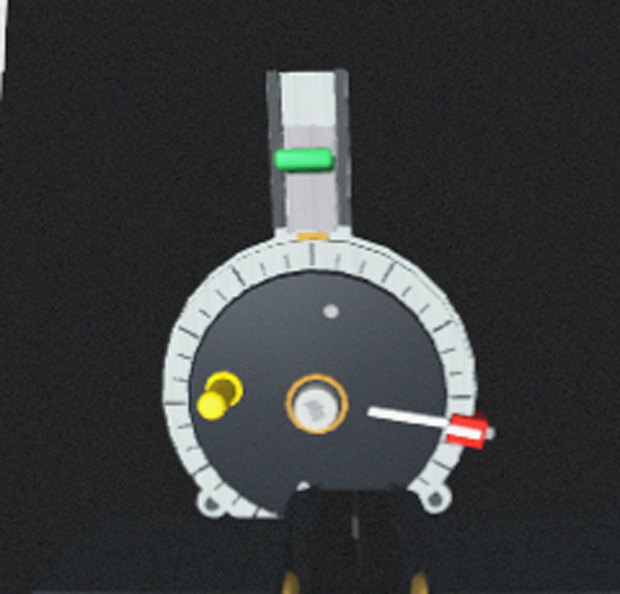

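The tab has moved 20 mm to its stop. The index still meets the rider's line, the specimen is centred, and the arm is clear, so I'll hand the job in.

```bash
python3 -c "
from h import *
print(manip.finish_job())"
```

```text
the job is handed in; nothing more can be done
None
```

The job is handed in at about 14 s, result not shown: the dial index is about 1–2 mm from the rider's line, the lock slide is home against its stop after about 20 mm of travel, the specimen is centred, and the arm kept clear of the bystanders (I did not re-measure them).

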